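# Bolt the board test fixture shut

### The arm

A 7-joint arm with a two-finger parallel gripper is mounted at the origin on a cart in front of the work surface, level with it; the furniture and walls round the work are solid. World frame = base frame: x ahead of the robot, y to its left, z up, the work surface at z = 0. Lengths are in mm, angles in rad, forces in N, time in s.
With the tool pointing down it reaches from about 425 to 950 mm from the base axis. Payload 16.7 kg.
Tool frame: the origin (TCP) lies midway between the tips of the shut fingers; the grasp point (between the pads) lies 19 mm behind it (r.grip_point_offset is the z of the grasp point in the tool frame, in mm); z points along the fingers, y is the line along which they close (so a half turn about z gives the same grasp; the last joint's range is limited). The gripper opens to 94 mm and grips with 3 to 60 N. Pads are 16 mm wide; open, the fingers measure 119 mm over their backs; the gripper's body (75 mm by 177 mm) begins 78 mm behind the grasp point.
Start: joints at [1.107, 0.426, 0.074, 1.606, -0.034, 1.111, -0.067], TCP at [208.324, -642.009, 205.467] pointing down, gripper open.
Joint ranges: [-2.85, 2.85], [-0.5, 2.14], [-1.23, 1.37], [0.21, 2.46], [-1.02, 4.16], [0.16, 2.05], [-2.73, 2.73]. Speed limits (rad/s): [1.89, 1.89, 2.39, 2.39, 3.01, 3.01, 3.01].

### API

Orientations are given as [roll, pitch, yaw] about the fixed x, y, z axes, in that order (R = Rz(yaw) Ry(pitch) Rx(roll)).
In Python, from workcell import r, eyes, workorder gives the robot as it stands. The module is installed in compiled form; this text tells all that it offers.
- The arm moves only by the tool arm_command, never from a script. Its argument "steps" is a list of rows, each a list of 3 entries, a list of its own where there are three numbers: the shift along the tool's x, y, z in mm, then the turn about the tool's z in rad, then the finger opening in mm, from 0 to 94. A call has 1 to 10 rows; each row is the pose to reach, as a shift and turn from the pose commanded when the call began, along the tool's axes at that moment; what a row does not reach only later rows make up. A row lasts 1/10 s, in which the tool goes at most 50 mm and 8.59 degrees, less where a joint would pass 70% of its speed; a pose out of reach is approached as far as the arm can. A call with a gripper value outside its range is refused whole. The fingers move at their own pace and stop on an object; "newtons" is the grip in N (left out, the last holds). Time passes only in rows, so rows that repeat a pose let the fingers close. It gives the time, the measured TCP pose, the force, the opening and the grip force at its end, in the units of the state.
- r.observe(): the state, without advancing time (a new reading comes with each control period).
- eyes.camera(name): name is "side" or "top"; returns a dict with "img" (400x640x3 uint8, red, green, blue), "fx", "fy", "cx", "cy" (pixels), "R" (3x3) and "t" (3): a world point X has camera coordinates R X + t. Camera axes: x right, y down, z forward; pixel columns grow to the right and rows downward; lengths in mm; the calibration is good to about 2 mm. A picture is of the moment at which its call begins. There is no depth.
- workorder.finish_job(): hands the job in; it is judged then, once.
The state is a dict: "clock": time; "joint_pos": joint angles; "qvel": joint speeds; "tau": joint torques, N m; "tcp_pos": TCP position; "eef_rot": TCP orientation; "force": force on the tool from outside, world axes, zero at the start; "moment": the same for the moment, N m; "finger_gap": finger opening in mm; "gripper_force": force on a finger pad.
Only numpy, scipy, OpenCV 4.12 (cv2) and the standard library are available. Lean on these libraries where they do the work, as an engineer would, in place of code of your own. Each camera call takes 0.05 s, during which the arm holds its last target. There are 200 camera calls.

### The job

The circuit board in the test fixture is ready for its test. Gently swing the cover down until it rests on its spring plungers, then lock the cover with the barrel bolt: lift the bolt's handle out of its notch, slide the bolt through the keeper to its stop so that it draws the cover down, and drop the handle fully into the other notch. Do not slam the cover, bear only lightly on the rear guide plate, and leave the loose things where they are.

Things in the scene. Friction and masses are not known exactly. Their poses are not given: they have to be found in the camera images.
- fixture: board test fixture, fixed: grey base 280 x 184 mm. Origin at its underside (sizes below in mm in its frame); x away from the operator along the bolt, y left, z up. Base top (apron in front) z 30. On the apron a pedestal, x -168 to -37, y +-14, top z 66, bears the bolt: axis along x at y 0, z 78. Behind it the board lies under a framed clear cover, x -35 to 90, y +-75, hinged at x 90, z 66.
- cover (a joint): cover angle (rad) about the fixture's y axis through (90, 0, 66); front edge 125 mm from the hinge. Starts raised 0.5 to 0.85; friction hinges keep it where it is left, about 1 N at the front edge pushes it down. From 0.021 down two spring plungers push back; pressed with 5 N and let go it stays at 0.012 to 0.021, low enough for the bolt, whose tapered nose then draws it down to about 0.005.
- press_pad (a point): middle of the top of a black rubber pad, 15 x 32 mm, on the cover's front bar right of the keeper: 116.8 mm from the hinge axis, 7 mm above the plane through it, at fixture y -45; the place to push the cover down. Closed, it is at fixture (-27, -45, 73).
- bolt (a joint): slide of the bolt along fixture +x (m): 0 parked, 0.031 to 0.046 at its stop (the locking plate sits in slots and differs, so the stop must be felt). Steel rod, 12 mm thick, tapered nose. About 1 N slides it; from 0.018 to 0.027 the nose draws the cover down and up to 8 N is needed; then 2 N until the handle's stem meets the end wall, hard.
- bolt_turn (a joint): turn of the bolt about its axis (rad): 0 = handle level, pointing left (+y) in a notch; grows as it is lifted. The 8 mm square stem crosses two guide plates at y 14 to 20: each has a notch 9.5 wide, 9 deep, a land (level top) inward of it and a tall wall outward, 18 mm above the bolt axis. The stem clears the land above 0.6; the walls stop it up to about 0.8. Push it down, it may not fall.
- knob (a point): centre of the black knob on the handle: cylinder 16 mm thick, 18 mm long along the stem, 47 mm from the bolt axis. Parked at fixture (-118, 47, 78), free all round, 48 mm above the apron. Gripped with the fingers before and behind it along fixture x, it turns between the pads as it is lifted on its arc.
- lock_bracket: bracket of the rear guide plate, same origin and axes as the fixture. The plate, with locking notch and stop wall, is clamped in slots by two small screws: notch middle anywhere at fixture x -87 to -72 (not measured), and over 10 N from the stem would shift it (a push down on the knob bears 2.5 times on the land). The stem has 1.5 mm play in the notch: touch the wall, ease off, lower.
- usb_stick: orange USB stick, 18 x 54 x 8 mm, lying on the apron right of the bolt; leave it
- side_cutters: side cutters with red handles, 43 x 109 x 12 mm, right of the fixture; leave them
- tweezers: dark tweezers, 18 x 127 x 9 mm, left of the fixture; leave them
- flux_jar: small round jar with a lid, 48 mm wide, 35 mm high, behind left; leave it
- spare_board: loose circuit board, 62 x 90 x 12 mm, in front to the right; leave it
- battery: 9 V block battery, 27 x 50 x 18 mm, at the right; leave it

How it is judged (in metres and radians):
On the way, in this order (a step that is already met when the one before it is completed fails the run):
1. the cover is swung down onto the board while the bolt is still drawn back (value of joint cover below 0.035 rad and value of joint bolt below 0.008 m), for 0.2 s.
2. the bolt, its handle raised, is through the keeper and has drawn the cover down (value of joint bolt above 0.028 m and value of joint bolt_turn above 0.3 rad and value of joint cover below 0.01 rad), for 0.1 s.
At the end, for the whole second after the job is handed in: The cover is drawn down (angle under 0.01 rad), the bolt is slid at least 28 mm through the keeper, its handle lies in the locking notch (under 0.12 rad from level), at rest (value of joint cover below 0.01 rad and value of joint bolt above 0.028 m and value of joint bolt_turn below 0.12 rad and linear speed of bolt below 0.01 m/s); the robot touches nothing.
It fails at once if the cover slams down (faster than 3 rad/s) (velocity of joint cover below -3 rad/s).
It fails at once if the handle bears on the rear guide plate (stop wall or land) with more than 10 N (contact force between bolt and lock_bracket above 10 N).
It fails at once if a loose thing is shifted by more than 25 mm (distance of any of usb_stick, side_cutters, tweezers, flux_jar, spare_board, battery from where it was at the start of the episode above 0.025 m).
It also fails if it takes over 61 s, if anything falls off the work surface, if the arm or the gripper's body presses on something with over 40 N, if the wrist force passes 120 N, or if a joint passes its speed limit or range.

## Working session

There is one attempt and no reset: what is moved stays moved. The work goes in short steps, Python scripts to look and compute and a tool call to move; the robot and the scene stay as the last step left them, time stands still between calls to the robot, and variables do not carry over. Pictures are saved under pics/ and viewed, at most 10 in all, crops included, and the job is handed in when it is done.

Besides the shell and the picture viewer there is one more tool, called as a command line: name --argument value ..., lists and objects as JSON in quotes. arm_command: Moves the arm, as the interface text tells. Its arguments: {"type":"object","properties":{"steps":{"type":"array","items":{"type":"array"}},"newtons":{"type":"number"}},"required":["steps"]}

```bash
mkdir -p pics
python3 - <<'E'
from workcell import r, eyes
import cv2,pickle
s=r.observe(); print({k:s[k] for k in("clock","tcp_pos","eef_rot","force","finger_gap")}, r.grip_point_offset)
for n in("side","top"):
    c=eyes.camera(n); pickle.dump(c,open(n+".pkl","wb")); cv2.imwrite(f"pics/{n}0.png",c["img"][:,:,::-1])
    print(n,c["fx"],c["cx"],c["cy"],c["R"],c["t"])
E
```

```text
{'clock': 0.0, 'tcp_pos': array([ 208.20120335, -641.64502569,  204.78584036]), 'eef_rot': array([-3.14034450e+00,  8.55080795e-05,  3.13766461e-01]), 'force': array([-0.33102276,  0.09364719,  0.36682501]), 'finger_gap': 93.77007413842028} -18.8
side 488.2754817717912 316.1158999482024 193.89182726677004 [[-0.99714763 -0.07362076 -0.01663121]
 [-0.01951678  0.46436449 -0.88542912]
 [ 0.07290891 -0.88257895 -0.46447678]] [479.32963252 221.60162595 947.60179591]
top 402.2859122216613 320.8270188488886 206.5511928046614 [[ 0.01614013 -0.99979527  0.01220324]
 [-0.98605307 -0.01793787 -0.16546172]
 [ 0.16564675 -0.00936247 -0.98614071]] [-333.02016027  500.71855981  949.10287906]
```

View pics/top0.png

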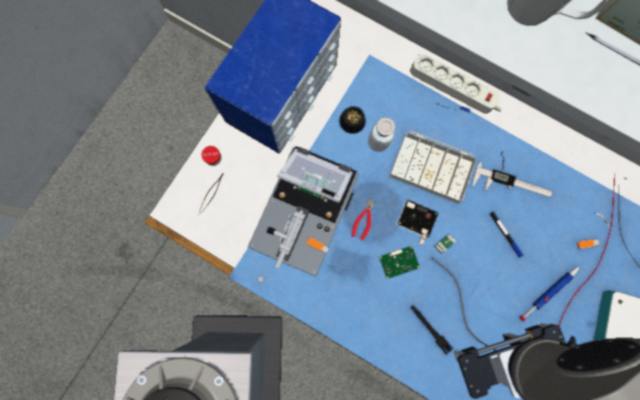

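View pics/side0.png

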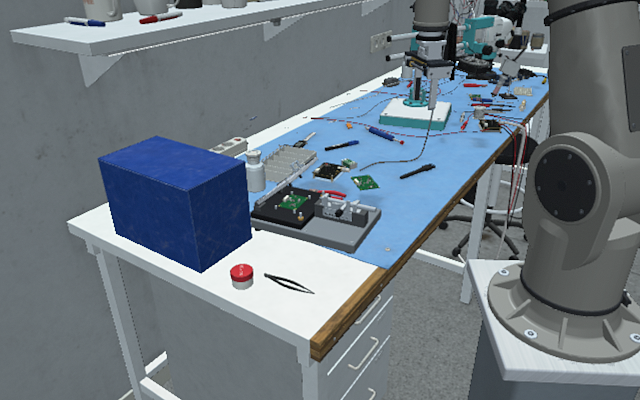

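The top view shows the fixture at about (303,212), with the bolt running from (280,262) to (298,212), the knob at (272,231), and the cover raised at (318,172). In the side view it is at about (318,215). The blue cabinet stands behind and to the left. I'll enlarge both views to read points more closely.

Run:
```python
import pickle,cv2
for n,(x,y,w,h) in {"top":(240,140,130,140),"side":(240,170,150,90)}.items():
    c=pickle.load(open(n+".pkl","rb"))["img"][y:y+h,x:x+w,::-1]
    k=4 if n=="top" else 5
    cv2.imwrite(f"pics/{n}0c.png",cv2.resize(c,None,fx=k,fy=k,interpolation=cv2.INTER_CUBIC))
```

```text
(no output)
```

View pics/top0c.png

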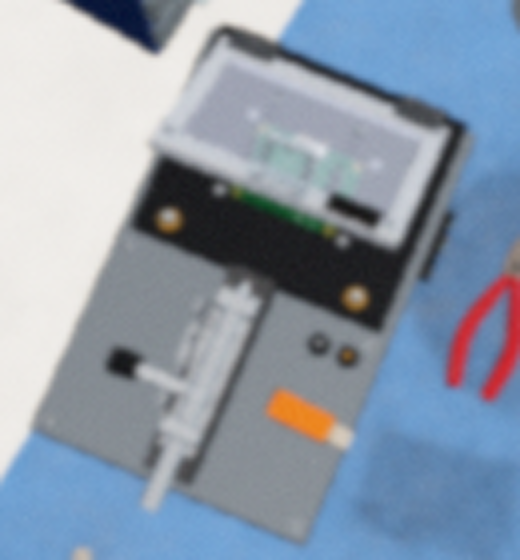

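View pics/side0c.png

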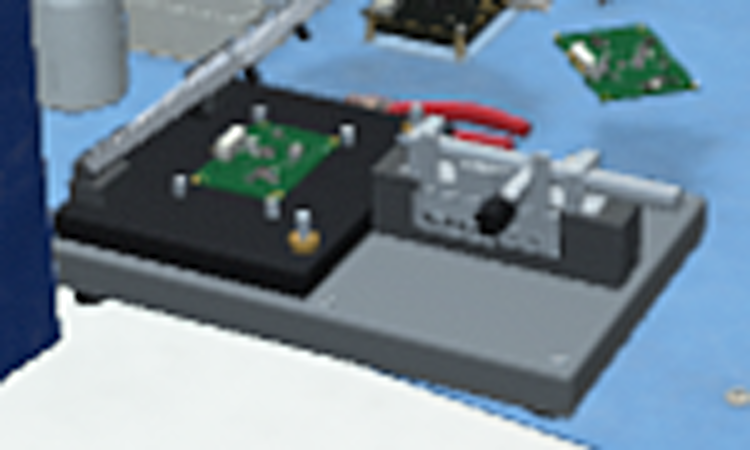

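The top crop shows these points:
- knob (123,362)
- pad (355,207)
- cover front corners (152,143) and (395,245)
- apron corners (37,430) and (305,543)

The side crop shows the knob (495,215), the apron front-left corner (565,380) and front-right corner (705,203), and the pedestal ends (637,205) and (375,170). I'll fit the fixture pose and cover angle to these.

```bash
cat > h.py <<'E'
import pickle,numpy as np
from scipy.optimize import least_squares
C={n:pickle.load(open(n+".pkl","rb")) for n in("top","side")}
off={"top":(240,140,4),"side":(240,170,5)}
def proj(n,X):
    c=C[n];p=np.array(c["R"])@X+np.array(c["t"]);return np.array([c["fx"]*p[0]/p[2]+c["cx"],c["fy"]*p[1]/p[2]+c["cy"]])
def F(p,q): # fixture->world
    c,s=np.cos(p[2]),np.sin(p[2]);return np.array([p[0]+c*q[0]-s*q[1],p[1]+s*q[0]+c*q[1],p[5]+q[2]])
def cov(a,d,h,y): return (90-d*np.cos(a)-h*np.sin(a)*-1*-1 if 0 else 90-d*np.cos(a)+h*np.sin(a),y,66+d*np.sin(a)+h*np.cos(a))
E
cat > fit.py <<'E'
from h import *
obs=[("top",(37,430),lambda p:(p[3],92,30)),("top",(305,543),lambda p:(p[3],-92,30)),("top",(123,362),lambda p:(-118,47,78)),
("top",(355,207),lambda p:cov(p[4],116.8,7,-45)),("top",(152,143),lambda p:cov(p[4],125,4,75)),("top",(395,245),lambda p:cov(p[4],125,4,-75)),
("side",(495,215),lambda p:(-118,47,78)),("side",(565,380),lambda p:(p[3],92,30)),("side",(705,203),lambda p:(p[3],-92,30)),
("side",(637,205),lambda p:(-168,14,66)),("side",(375,170),lambda p:(-37,14,66))]
def res(p):
    o=[]
    for n,c,f in obs:
        x,y,k=off[n];o+=list(proj(n,F(p,f(p)))-np.array([x+(c[0]+.5)/k-.5,y+(c[1]+.5)/k-.5]))
    return o+[p[5]/3]
s=least_squares(res,[520,30,-.3,-175,.7,0],loss="soft_l1")
p=s.x;print(p.round(3));print(np.array(res(p))[:-1].reshape(-1,2).round(2))
np.save("p.npy",p)
for q in[(-118,47,78),cov(p[4],116.8,7,-45),(-27,-45,73)]:print(F(p,q).round(1))
E
python3 fit.py
```

```text
[ 5.29181e+02 -2.41440e+01 -5.13400e+00 -1.71297e+02 -3.66000e-01
  9.77800e+00]
[[  -4.     11.85]
 [ -37.5   -83.81]
 [ -40.8     0.64]
 [-112.35   -8.27]
 [ -81.31   52.46]
 [-113.93  -26.7 ]
 [   0.76   20.37]
 [  15.46   -0.84]
 [ -84.11   15.02]
 [ -31.12   12.7 ]
 [  -7.28   49.43]]
[ 438.  -112.5   87.8]
[561.4 -62.2  40.5]
[559.2 -67.2  82.8]
```

```bash
sed -i 's/\[520,30,-.3,-175,.7,0\],loss="soft_l1"/[500,-270,-.35,-175,.7,0]/' fit.py; python3 fit.py
```

```text
[ 5.32770e+02 -2.95814e+02 -3.78000e-01 -1.72062e+02  6.93000e-01
  5.05400e+00]
[[-1.38 -1.12]
 [ 1.09 -0.05]
 [ 0.77  0.52]
 [-0.08  0.97]
 [-0.75 -0.44]
 [ 1.15 -0.24]
 [ 1.   -0.22]
 [ 1.09 -0.47]
 [ 0.36 -1.95]
 [-2.07  4.2 ]
 [-0.19  0.1 ]]
[ 440.4 -208.6   83.1]
[ 520.5 -339.4  151.1]
[ 491.1 -327.7   78.1]
```

```bash
sed -i 's/^("side",(637,205).*(375/("side",(375/; s/,0\])$/,0],loss="soft_l1")/' fit.py; python3 fit.py
python3 - <<'E'
from workcell import r
s=r.observe();print(s["joint_pos"],s["tcp_pos"],s["eef_rot"])
E
```

```text
[ 5.33641e+02 -2.96108e+02 -3.84000e-01 -1.72755e+02  6.88000e-01
  3.00700e+00]
[[-1.52 -1.54]
 [ 0.61 -0.1 ]
 [ 0.77  0.01]
 [-0.09  1.1 ]
 [-0.5  -0.56]
 [ 1.06 -0.06]
 [ 0.38  0.6 ]
 [ 0.55  0.47]
 [ 0.3  -1.02]
 [-0.59  0.8 ]]
[ 441.8 -208.3   81. ]
[ 520.7 -339.4  148.6]
[ 491.7 -327.7   76. ]
[ 1.10750936  0.42663553  0.07383464  1.60651183 -0.03411551  1.11075789
 -0.06706685] [ 208.22758222 -641.69733804  204.88145982] [-3.14053952e+00  4.96573075e-05  3.13799299e-01]
```

arm_command --steps '[[[391, -191, 25], -0.873, 0], [[391, -191, 25], -0.873, 0], [[391, -191, 25], -0.873, 0], [[391, -191, 25], -0.873, 0], [[391, -191, 25], -0.873, 0], [[391, -191, 25], -0.873, 0], [[391, -191, 25], -0.873, 0], [[391, -191, 25], -0.873, 0], [[391, -191, 25], -0.873, 0], [[391, -191, 25], -0.873, 0]]' --newtons 20

```text
clock: 1.1
tcp_pos: [525.0, -334.4, 179.9]
eef_rot: [-3.141, -0.002, 1.194]
force: [-0.5, -0.8, -0.3]
finger_gap: 17.3
gripper_force: 0.0
```

arm_command --steps '[[[0, 0, 15], 0, 0], [[0, 0, 15], 0, 0], [[0, 0, 15], 0, 0], [[0, 0, 15], 0, 0]]'

```text
clock: 1.5
tcp_pos: [520.6, -340.6, 165.5]
eef_rot: [-3.141, 0.0, 1.185]
force: [-0.5, -0.6, -0.2]
finger_gap: 0.1
gripper_force: 0.0
```

```bash
cat > look.py <<'E'
import sys,cv2,numpy as np
from workcell import r,eyes
def look(name):
    o=[]
    for n,(x,y,w,h) in {"top":(240,140,120,130),"side":(255,140,145,130)}.items():
        c=eyes.camera(n)["img"][y:y+h,x:x+w,::-1]
        o.append(cv2.resize(c,(400,int(400*h/w)),interpolation=cv2.INTER_CUBIC)[:358])
    cv2.imwrite(f"pics/{name}.png",np.hstack([i if len(i)==358 else i for i in o]))
    s=r.observe();print(s["clock"],s["tcp_pos"].round(1),s["eef_rot"].round(3),s["force"].round(1),s["finger_gap"])
look(sys.argv[1])
E
python3 look.py a1
```

```text
1.6 [ 521.  -340.3  165.8] [3.141 0.    1.186] [-0.7 -0.2 -0.4] 0.7441147832375247
```

View pics/a1.png

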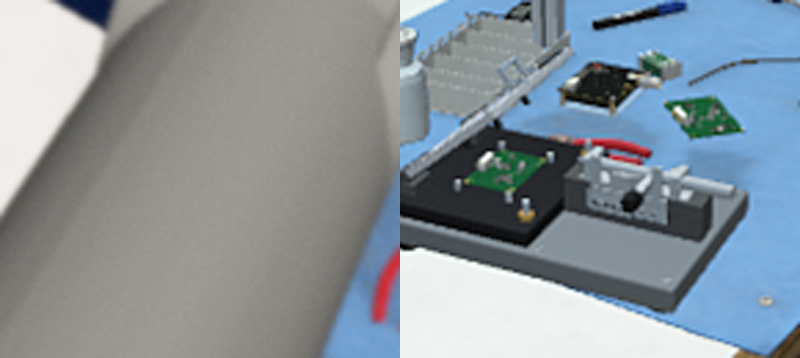

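arm_command --steps '[[[0, 0, 6], 0, 0], [[0, 0, 12], 0, 0], [[0, -2, 18], 0, 0], [[0, -5, 24], 0, 0], [[0, -9, 30], 0, 0], [[0, -13, 36], 0, 0], [[0, -16, 42], 0, 0], [[0, -19, 48], 0, 0], [[0, -22, 54], 0, 0], [[0, -24, 59], 0, 0]]'

```text
clock: 2.6
tcp_pos: [498.7, -330.6, 106.0]
eef_rot: [-3.141, -0.0, 1.187]
force: [1.3, 1.0, 0.1]
finger_gap: 0.6
gripper_force: 0.1
```

arm_command --steps '[[[0, -1, 4], 0, 0], [[0, -2, 8], 0, 0], [[0, -3, 12], 0, 0], [[0, -4, 16], 0, 0], [[0, -5, 20], 0, 0], [[0, -5, 23], 0, 0], [[0, -5, 25], 0, 0], [[0, -5, 26], 0, 0]]'

```text
clock: 3.4
tcp_pos: [494.4, -328.7, 80.3]
eef_rot: [-3.141, -0.0, 1.187]
force: [-0.0, 0.1, -0.3]
finger_gap: 0.6
gripper_force: 0.1
```

```bash
python3 look.py a2
```

```text
3.5 [ 494.4 -328.8   80.4] [-3.141 -0.     1.187] [-0.2 -0.7  0.3] 0.42787775326266936
```

View pics/a2.png

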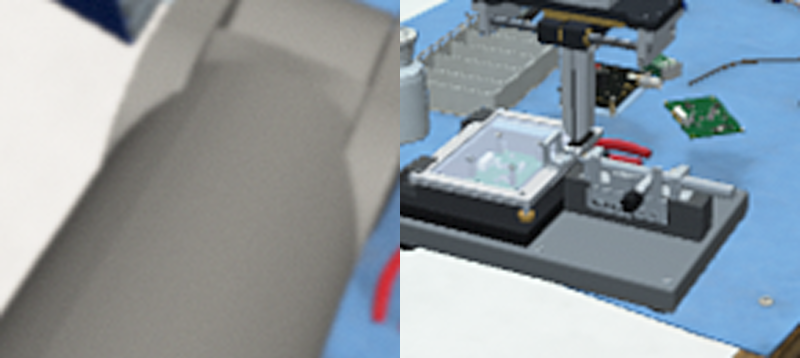

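The cover is nearly down: its frame is near level with the front bar at (575,150), and the fingertip is on the pad at (575,145). I'll press further until I feel about 5 N.

arm_command --steps '[[[0, 0, 1], 0, 0], [[0, 0, 2], 0, 0], [[0, 0, 3], 0, 0], [[0, 0, 3], 0, 0], [[0, 0, 3], 0, 0]]'

```text
clock: 4.0
tcp_pos: [494.4, -328.9, 77.8]
eef_rot: [3.141, 0.0, 1.187]
force: [-2.1, 1.7, 7.3]
finger_gap: 0.6
gripper_force: 3.5
```

arm_command --steps '[[[0, 0, -25], 0, 0], [[0, 0, -50], 0, 44], [[30, -30, -50], 0, 44], [[60, -60, -50], 0, 44], [[92, -94, -50], 0, 44], [[92, -94, -50], 0, 44], [[92, -94, -25], 0, 44], [[92, -94, -20], 0, 44], [[92, -94, -20], 0, 44]]' --newtons 5

```text
clock: 4.9
tcp_pos: [441.2, -208.3, 96.9]
eef_rot: [-3.14, -0.0, 1.187]
force: [-0.7, 0.4, 0.2]
finger_gap: 44.1
gripper_force: 0.0
```

```bash
python3 look.py a3
```

```text
5.0 [ 442.  -208.6   97.9] [-3.142 -0.     1.186] [0.5 0.3 0.5] 44.07309272626079
```

View pics/a3.png

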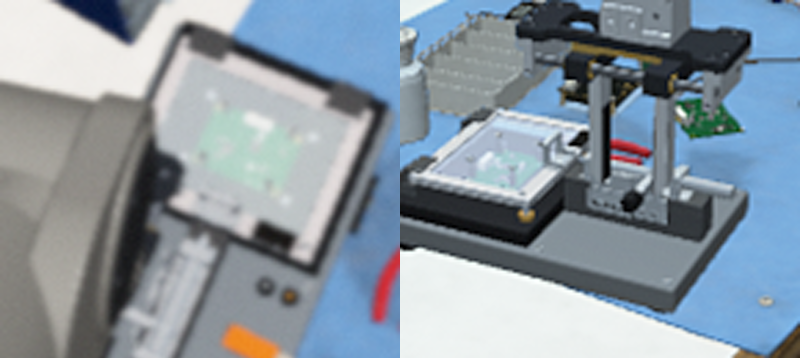

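The cover is closed, and the fingers at (603,187) and (672,193) straddle the knob at (630,200). I'll descend and close lightly.

arm_command --steps '[[[0, 0, 12], 0, 44], [[0, 0, 24], 0, 44], [[0, 0, 35], 0, 44], [[0, 0, 35], 0, 30], [[0, 0, 35], 0, 20], [[0, 0, 35], 0, 10], [[0, 0, 35], 0, 10], [[0, 0, 35], 0, 10]]' --newtons 5

```text
clock: 5.8
tcp_pos: [442.0, -208.4, 62.8]
eef_rot: [3.141, -0.0, 1.187]
force: [0.4, 0.4, 0.5]
finger_gap: 15.3
gripper_force: 5.0
```

arm_command --steps '[[[0, 0, 0], 0, 10], [[-0.5, 0, -7], 0, 10], [[-2, 0, -14], 0, 10], [[-4.7, 0, -20.4], 0, 10], [[-8.2, 0, -26.5], 0, 10], [[-11.7, 0, -31], 0, 10], [[-11.7, 0, -31], 0, 10], [[-11.7, 0, -31], 0, 10]]' --newtons 12

```text
clock: 6.6
tcp_pos: [437.8, -219.2, 93.8]
eef_rot: [3.14, -0.0, 1.187]
force: [2.5, 2.2, 2.8]
finger_gap: 15.6
gripper_force: 12.0
```

```bash
python3 look.py a4
```

```text
6.7 [ 437.8 -219.    93.6] [ 3.141 -0.     1.187] [2.1 2.2 2.4] 15.311047403262345
```

View pics/a4.png

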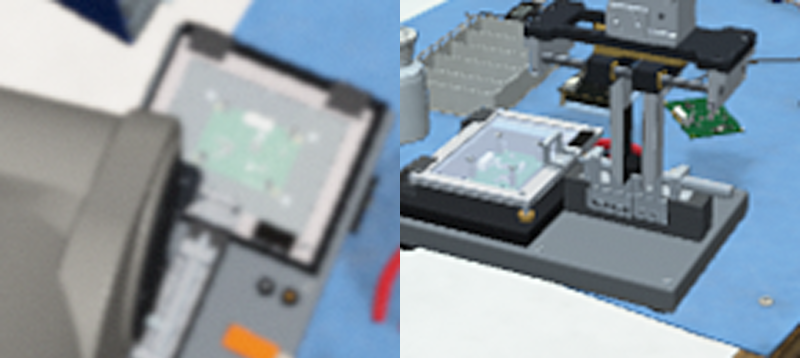

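The side view shows the knob lifted between the fingers, with the stem above the walls at about (640,165). Next I'll slide the bolt forward, well short of the earliest possible stop.

arm_command --steps '[[[0.7, 2, 0], 0, 10], [[0.7, 5, 0], 0, 10], [[0.7, 8, 0], 0, 10], [[0.7, 11, 0], 0, 10], [[0.7, 14, 0], 0, 10], [[0.7, 16, 0], 0, 10], [[0.7, 18, 0], 0, 10], [[0.7, 18, 0], 0, 10]]' --newtons 25

```text
clock: 7.5
tcp_pos: [454.5, -225.5, 93.4]
eef_rot: [3.141, 0.0, 1.187]
force: [0.2, -1.6, -0.8]
finger_gap: 15.1
gripper_force: 25.0
```

arm_command --steps '[[[0, 1.5, 0], 0, 10], [[0, 3, 0], 0, 10], [[0, 4.5, 0], 0, 10], [[0, 6, 0], 0, 10], [[0, 7.5, 0], 0, 10], [[0, 9, 0], 0, 10], [[0, 10.5, 0], 0, 10], [[0, 10.5, 0], 0, 10]]'

```text
clock: 8.3
tcp_pos: [464.2, -229.4, 93.5]
eef_rot: [3.141, 0.0, 1.187]
force: [-4.0, -3.4, -1.9]
finger_gap: 14.9
gripper_force: 25.0
```

Run:
```python
from h import *
import cv2
p=np.load("p.npy");o=[]
for n,(x,y,w,h),sg in(("side",(320,190,50,32),-1),("top",(278,205,34,50),-1)):
    k=800//w if n=="side" else 11
    k=15 if n=="side" else 11
    im=cv2.resize(C[n]["img"][y:y+h,x:x+w,::-1],None,fx=k,fy=k,interpolation=cv2.INTER_CUBIC)
    for X in list(range(-130,-60,5)):
        u=(proj(n,F(p,(X,20,96)))-[x,y]+.5)*k
        v=(proj(n,F(p,(X,20,103 if X%10 else 110)))-[x,y]+.5)*k if n=="side" else (proj(n,F(p,(X,28,96)))-[x,y]+.5)*k
        cv2.line(im,tuple(int(i) for i in u),tuple(int(i) for i in v),(0,0,255) if X!=-100 else (0,255,0),1)
    cv2.imwrite(f"pics/z_{n}.png",im)
    print(im.shape)
```

```text
(480, 750, 3)
(550, 374, 3)
```

View pics/z_side.png

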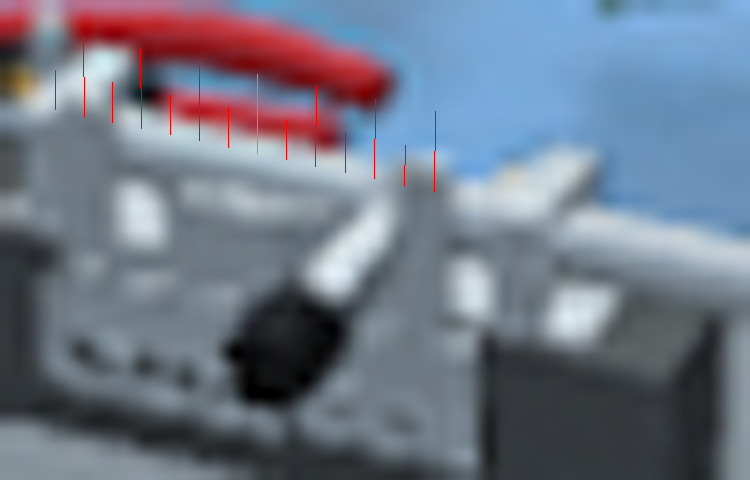

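The rear wall's inner edge is at about px 108, which gives fixture x ≈ -74. The front wall checks out at px 395, x ≈ -123. I therefore expect the stop near 39–40 mm. I'll advance to about 36 mm, then feel for it.

arm_command --steps '[[[-0.6, 1, 0], 0, 10], [[-0.6, 2, 0], 0, 10], [[-0.6, 3, 0], 0, 10], [[-0.6, 4, 0], 0, 10], [[-0.6, 5, 0], 0, 10], [[-0.6, 6, 0], 0, 10], [[-0.6, 7, 0], 0, 10], [[-0.6, 7, 0], 0, 10]]'

```text
clock: 9.1
tcp_pos: [470.8, -232.4, 93.6]
eef_rot: [3.141, -0.0, 1.187]
force: [-1.6, 2.7, 1.7]
finger_gap: 15.3
gripper_force: 25.0
```

arm_command --steps '[[[0, 0.4, 0], 0, 10], [[0, 0.8, 0], 0, 10], [[0, 0.8, 0], 0, 10]]'

```text
clock: 9.4
tcp_pos: [471.2, -232.5, 93.5]
eef_rot: [3.142, -0.0, 1.187]
force: [-1.3, 4.1, 3.5]
finger_gap: 15.0
gripper_force: 25.0
```

arm_command --steps '[[[0, 0.4, 0], 0, 10], [[0, 0.4, 0], 0, 10]]'

```text
clock: 9.6
tcp_pos: [471.6, -232.7, 93.6]
eef_rot: [3.141, -0.0, 1.187]
force: [-3.0, 4.1, 2.9]
finger_gap: 15.2
gripper_force: 25.0
```

arm_command --steps '[[[0.2, 0.3, 0], 0, 10], [[0.2, 0.3, 0], 0, 10]]'

```text
clock: 9.8
tcp_pos: [471.8, -232.7, 93.5]
eef_rot: [-3.142, -0.0, 1.187]
force: [-2.8, 3.8, 2.7]
finger_gap: 15.2
gripper_force: 25.0
```

arm_command --steps '[[[0.1, 0.3, 0], 0, 10], [[0.1, 0.3, 0], 0, 10]]'

```text
clock: 10.0
tcp_pos: [472.0, -232.8, 93.5]
eef_rot: [-3.142, -0.0, 1.187]
force: [-3.1, 3.5, 2.8]
finger_gap: 15.1
gripper_force: 25.0
```

arm_command --steps '[[[0, 0.3, 0], 0, 10], [[0, 0.3, 0], 0, 10]]'

```text
clock: 10.2
tcp_pos: [472.3, -232.9, 93.5]
eef_rot: [-3.142, -0.0, 1.187]
force: [-3.0, 2.8, 2.9]
finger_gap: 15.1
gripper_force: 25.0
```

arm_command --steps '[[[0.1, 0.4, 0], 0, 10], [[0.1, 0.4, 0], 0, 10]]'

```text
clock: 10.4
tcp_pos: [472.7, -233.0, 93.4]
eef_rot: [-3.142, 0.0, 1.187]
force: [-3.0, 4.1, 1.5]
finger_gap: 15.3
gripper_force: 25.0
```

arm_command --steps '[[[0, 0.3, 0], 0, 10], [[0, 0.3, 0], 0, 10]]'

```text
clock: 10.6
tcp_pos: [473.0, -233.1, 93.5]
eef_rot: [3.142, 0.0, 1.187]
force: [-2.8, 2.4, 0.9]
finger_gap: 15.2
gripper_force: 25.0
```

arm_command --steps '[[[0, 0.4, 0], 0, 10], [[0, 0.4, 0], 0, 10]]'

```text
clock: 10.8
tcp_pos: [473.3, -233.2, 93.4]
eef_rot: [-3.141, -0.0, 1.187]
force: [-3.4, 2.0, 2.1]
finger_gap: 15.2
gripper_force: 25.0
```

arm_command --steps '[[[0, 0.3, 0], 0, 10], [[0, 0.3, 0], 0, 10]]'

```text
clock: 11.0
tcp_pos: [473.4, -233.2, 93.4]
eef_rot: [-3.141, 0.0, 1.187]
force: [-4.4, 2.5, 1.7]
finger_gap: 15.2
gripper_force: 25.0
```

arm_command --steps '[[[0, 0.2, 0], 0, 10], [[0, 0.2, 0], 0, 10]]'

```text
clock: 11.2
tcp_pos: [473.4, -233.2, 93.4]
eef_rot: [-3.141, 0.0, 1.187]
force: [-6.5, 3.5, 3.2]
finger_gap: 14.9
gripper_force: 25.0
```

The force along the bolt has risen to about 7 N and the TCP has stopped moving, so this is the wall. I'll ease off by about 0.75 mm.

arm_command --steps '[[[0, -0.7, 0], 0, 10], [[0, -1.4, 0], 0, 10], [[0, -1.4, 0], 0, 10]]'

```text
clock: 11.5
tcp_pos: [473.1, -233.3, 93.7]
eef_rot: [3.14, 0.0, 1.186]
force: [0.2, -2.3, -0.9]
finger_gap: 15.4
gripper_force: 25.0
```

arm_command --steps '[[[0, -0.4, 0], 0, 10], [[0, -0.4, 0], 0, 10], [[0, -0.4, 0], 0, 10]]'

```text
clock: 11.8
tcp_pos: [472.6, -233.0, 93.6]
eef_rot: [3.141, 0.0, 1.187]
force: [2.9, -3.4, -2.0]
finger_gap: 15.3
gripper_force: 25.0
```

arm_command --steps '[[[0, 0, 0], 0, 10], [[0, 0, 0], 0, 10], [[0.9, 0, 1.1], 0, 10], [[1.7, 0, 2.2], 0, 10], [[2.5, 0, 3.3], 0, 10], [[3.3, 0, 4.4], 0, 10], [[3.3, 0, 4.4], 0, 10]]' --newtons 4

```text
clock: 12.5
tcp_pos: [473.4, -229.4, 88.9]
eef_rot: [-3.141, -0.0, 1.187]
force: [2.2, -1.6, 0.1]
finger_gap: 16.1
gripper_force: 4.0
```

arm_command --steps '[[[0, 0, 0], 0, 10], [[0, 0, 0], 0, 10]]'

```text
clock: 12.7
tcp_pos: [473.4, -229.5, 89.0]
eef_rot: [-3.141, -0.0, 1.187]
force: [1.8, -1.2, 0.2]
finger_gap: 15.6
gripper_force: 4.0
```

arm_command --steps '[[[0, 0.4, 0], 0, 10], [[0, 0.8, 0], 0, 10], [[0, 0.8, 0], 0, 10]]'

```text
clock: 13.0
tcp_pos: [473.7, -229.6, 88.9]
eef_rot: [-3.14, -0.0, 1.187]
force: [-2.2, 2.1, 0.5]
finger_gap: 15.5
gripper_force: 4.0
```

arm_command --steps '[[[0.3, 0.2, 0.5], 0, 10], [[0.6, 0.2, 1.0], 0, 10], [[0.6, 0.2, 1.0], 0, 10]]'

```text
clock: 13.3
tcp_pos: [474.3, -229.2, 87.9]
eef_rot: [-3.141, -0.0, 1.187]
force: [-3.4, 2.1, 1.3]
finger_gap: 16.0
gripper_force: 4.0
```

arm_command --steps '[[[0.3, 0, 0.5], 0, 10], [[0.6, 0, 1.0], 0, 10], [[0.6, 0, 1.0], 0, 10]]'

```text
clock: 13.6
tcp_pos: [474.8, -228.9, 87.0]
eef_rot: [-3.141, 0.0, 1.187]
force: [-2.5, 1.6, 0.4]
finger_gap: 15.8
gripper_force: 4.0
```

arm_command --steps '[[[0.3, -0.2, 0.5], 0, 10], [[0.5, -0.3, 1.0], 0, 10], [[0.8, -0.3, 1.5], 0, 10], [[0.8, -0.3, 1.5], 0, 10]]'

```text
clock: 14.0
tcp_pos: [475.0, -228.2, 85.6]
eef_rot: [3.141, -0.0, 1.187]
force: [-1.3, -0.3, -0.3]
finger_gap: 15.4
gripper_force: 4.0
```

arm_command --steps '[[[0.3, 0, 0.7], 0, 10], [[0.6, 0, 1.4], 0, 10], [[0.9, 0, 2.1], 0, 10], [[0.9, 0, 2.1], 0, 10]]'

```text
clock: 14.4
tcp_pos: [475.3, -227.2, 83.5]
eef_rot: [3.141, -0.0, 1.187]
force: [-1.5, 0.1, -0.9]
finger_gap: 15.7
gripper_force: 4.0
```

arm_command --steps '[[[1, 0, 2.3], 0, 10], [[2, 0, 4.6], 0, 10], [[2.7, 0, 6.8], 0, 10], [[3.3, 0, 9.1], 0, 10], [[3.8, 0, 11.4], 0, 10], [[4.3, 0, 13.7], 0, 10], [[4.3, 0, 13.7], 0, 10]]' --newtons 6

```text
clock: 15.1
tcp_pos: [476.9, -223.2, 69.6]
eef_rot: [3.141, -0.0, 1.187]
force: [1.0, -1.8, 0.1]
finger_gap: 15.9
gripper_force: 6.0
```

arm_command --steps '[[[0.2, 0, 1.5], 0, 10], [[0.4, 0, 3], 0, 10], [[0.5, 0, 4.5], 0, 10], [[0.5, 0, 6], 0, 10], [[0.5, 0, 6], 0, 10]]'

```text
clock: 15.6
tcp_pos: [477.0, -222.7, 63.7]
eef_rot: [3.142, -0.0, 1.187]
force: [0.5, -0.8, 0.8]
finger_gap: 15.9
gripper_force: 6.0
```

arm_command --steps '[[[0, 0, 0.5], 0, 10], [[0, 0, 0.9], 0, 10], [[0, 0, 0.9], 0, 10]]'

```text
clock: 15.9
tcp_pos: [477.0, -222.7, 62.9]
eef_rot: [3.142, -0.0, 1.187]
force: [-0.2, -1.1, 0.8]
finger_gap: 16.0
gripper_force: 6.0
```

arm_command --steps '[[[0, 0, 0], 0, 30], [[0, 0, 0], 0, 36], [[0, 0, 0], 0, 36], [[0, 0, -15], 0, 36], [[0, 0, -40], 0, 36], [[0, 0, -80], 0, 36], [[0, 0, -120], 0, 36], [[0, 0, -150], 0, 36], [[0, 0, -150], 0, 36]]'

```text
clock: 16.8
tcp_pos: [478.8, -223.3, 216.9]
eef_rot: [3.136, 0.0, 1.187]
force: [0.1, 0.5, -0.4]
finger_gap: 36.3
gripper_force: 0.0
```

```bash
python3 look.py a5
```

```text
16.9 [ 477.  -222.8  213.2] [3.141 0.    1.187] [ 0.2 -0.9 -0.6] 36.08634232971119
```

View pics/a5.png

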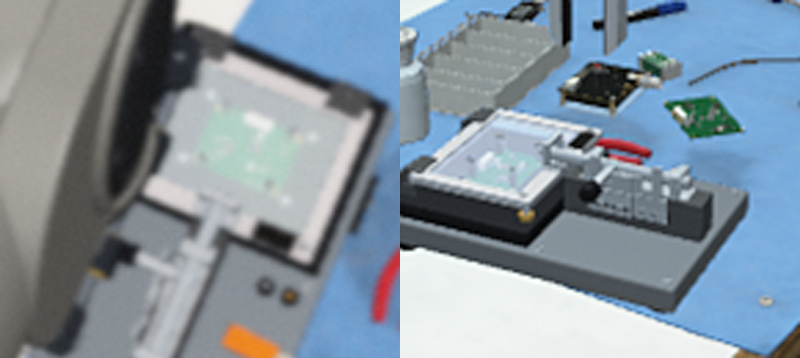

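The side view shows the knob released at (590,188) and the bolt through the keeper at (570,152), with the cover flat. I'll check the knob's height against its projection.

Run:
```python
from h import *
p=np.load("p.npy");k=400/145
for th in(0,.12,.3):
    q=(-79.7,47*np.cos(th),78+47*np.sin(th));print(th,(proj("side",F(p,q))-[255,140]+.5)*k+[400,0])
print((proj("side",F(p,(-118,47,78)))-[255,140]+.5)*k+[400,0],"a1 knob seen 631,200")
```

```text
0 [591.66470696 193.90310532]
0.12 [591.77535669 187.93257592]
0.3 [592.58177414 178.45959402]
[633.04970302 203.29806604] a1 knob seen 631,200
```

Run:
```python
from h import *
import cv2
from workcell import eyes
p=np.load("p.npy")
for nm,im,X in(("before",C["side"]["img"],-118),("after",eyes.camera("side")["img"],-79.7)):
    u=proj("side",F(p,(X,47,78)));x,y=(u-9).astype(int)
    g=im[y:y+18,x:x+18].max(2); m=(g<45).astype(np.uint8)
    n,l,s,c=cv2.connectedComponentsWithStats(m)
    for i in range(1,n):
        if s[i,4]>8: print(nm,s[i],(c[i]+[x,y]-u).round(2))
```

```text
before [ 6  6  8  7 37] [-0.44 -0.14]
after [ 6  6  8  8 39] [-0.57 -0.35]
```

The knob is within about 0.02 rad of level compared with its parked height, so I'm handing the job in.

```bash
python3 -c "
from workcell import workorder
print(workorder.finish_job())"
```

```text
the job is handed in; nothing more can be done
None
```

The cover is closed, the bolt is slid about 38 mm to its stop, and the handle is in the locking notch, within about 0.02 rad of level; the job is handed in, but no pass or fail result came back.

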